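# Clamp the slide chamber shut

## Task

Close the slide incubation chamber: gently push its blue sliding lid until you feel it press lightly against the rubber seal, lay the steel loop over the keeper so that its bar sits under the keeper's lip, then press the red lever down over centre until it lies fully flat and the lid is clamped. Do not ram the lid into the seal or slam the lever, and leave everything else on the bench where it is.

Things in the scene. Friction and masses are not known exactly. Their poses are not given: they have to be found in the camera images.
- case: Grey slide chamber fixed to the bench, 280 x 130 x 60 mm (x -140 to 140, y -65 to 65). Origin under its centre; z up; x runs from the latch end (-x, a solid deck with the draw latch) to the end where the lid opens (+x). The latch works in the plane y = 0. A black rubber seal strip stands across the deck, top at z 71 mm; its bar is adjustable: its face is anywhere from x = -24 to -14 mm
- lid_slide (a joint): Lid travel in m along the case's +x, larger = more open. The lid meets the seal at a value from 0 to 0.010, different each time, to be found by feel. It slides with about 1 N of friction and stays where it is left
- seal (a joint): How far the rubber seal is squeezed by the lid, m: 0 = not touched (wherever its bar is set). Springy: 8 N per mm; 2 to 12 mm with the latch closed. Before latching push the lid slowly, with 6 to 14 N: less does not seat it, more bruises the seal
- lid_grip (a point): Centre of the blue upright grip rib across the lid, 12 mm thick (x), 66 mm wide (y), 25 mm tall; its top is at z 95 mm above the bench, the lid's top at z 70 mm. Moves with the lid; push its far (+x) face, or pinch it, to slide the lid
- keeper_seat (a point): Where the centre of the loop's bar sits when hooked on the steel keeper of the lid (20 mm wide), 79 mm above the bench; axes as the case. The keeper is a post with a lip on top: the post's face is 2.5 mm to -x of this point; the lip overhangs it, ends 4 mm to +x, its underside 5 mm above this point (3 mm at its end), its top sloping down to +x from 11 mm above this point
- handle: Red lever handle, 22 mm wide, 8 mm thick, reaching 60 mm from its pivot; turns with the lever. Origin on the pivot axis (along the case's y), which is fixed at x = -70, y = 0, z = 80 mm in the case. Handle axes equal the case's when the lever is flat; the handle then runs to -x and its upper face is 11 mm above the pivot axis
- lever (a joint): Lever angle, rad: 0 = closed, handle flat and pointing to the case's -x; pi/2 = upright; opens to 2.1 (leaning to the keeper). Stays where it is left. With the loop hooked it resists over the last 0.7 to 1.3 rad, by 2 to 18 N near the handle's end (more where the seal bar stands further out), and snaps down by itself below about 0.2
- lever_end (a point): Middle of the free end of the red handle, 60 mm from the pivot axis along the handle and 4 mm below its upper face
- loop (a joint): Angle of the steel wire loop relative to the lever, rad. Its elevation above the case's +x direction is (loop - lever); 0 = level, pointing at the lid. The loop is hinged on the lever, 22 mm from the lever pivot: at lever angle a, x = -22 cos(a - 0.21), z = +22 sin(a - 0.21) mm from the pivot. Light friction holds it where it is left
- bar (a point): Middle of the loop's end cross bar, 5 mm thick, 38 mm wide, 78.0 mm from the loop's hinge on the lever. Its own x axis points along the loop away from the hinge, its y along the bar, its z to the loop's upper side
- bead (a point): Centre of the yellow grip roller on the loop, 12 mm thick, 24 mm long along y, 16 mm further out than the bar and 22 mm to its upper side (in the loop's own axes). Pinch it at its ends; it turns freely on its axle, so the loop can tilt while it is held. Loop and lever hinges together let it move freely in the case's x and z, not in y
- slide_box: Green slide box with a white band, 85 x 45 x 30 mm; origin under its centre. Loose; leave alone
- reagent: Glass reagent bottle with a blue cap, 56 mm wide, 130 mm tall; origin under its centre. Loose; leave alone
- petri: Closed culture dish, 88 mm wide, 14 mm tall; origin under its centre. Loose; leave alone
- stain_jar: Small amber jar with a black cap, 44 mm wide, 55 mm tall; origin under its centre. Loose; leave alone
- beaker: Glass beaker, 70 mm wide, 90 mm tall; origin under its centre. Loose; leave alone
- timer: White lab timer, 65 x 65 x 18 mm; origin under its centre. Loose; leave alone
- marker: White marker with a blue cap lying down, 135 x 14 x 14 mm; origin under its centre. Loose; leave alone

How it is judged:
By the outcome, as a careful person would: the job done as asked, in the order asked, and still so for the second after the job is handed in, with the robot touching nothing.
It also fails if it takes over 56 s, if anything falls off the work surface, if the arm or the gripper's body presses on something with over 40 N, if the wrist force passes 120 N, or if a joint passes its speed limit or range.

## Robot

A 6-joint arm with a two-finger parallel gripper is mounted at the origin on the work surface. World frame = base frame: x ahead of the robot, y to its left, z up, the work surface at z = 0. Lengths are in m, angles in rad, forces in N, time in s.
With the tool pointing down it reaches from about 0.275 to 0.75 m from the base axis. Payload 10.2 kg.
Tool frame: the origin (TCP) lies midway between the tips of the shut fingers; the grasp point (between the pads) lies 19 mm behind it (env.grip_point_offset is the distance from the TCP to the grasp point, in m); z points along the fingers, y is the line along which they close (so a half turn about z gives the same grasp; the last joint's range is limited). The gripper opens to 85 mm and grips with 20 to 120 N. Pads are 22 mm wide; open, the fingers measure 114 mm over their backs; the gripper's body (76 mm by 85 mm) begins 54 mm behind the grasp point. The pads swing forward as they close: fully open they stand 13 mm farther back than shut.
Start: joints at [-1.415, 0.313, 1.498, -0, 1.331, -0.223], TCP at [0.194, -0.488, 0.231] pointing down, gripper open.
Joint ranges: [-2.94, 2.94], [-0.97, 2.17], [0.19, 2.56], [-1.23, 4.37], [0.02, 3.11], [-2.88, 2.88]. Speed limits (rad/s): [2.39, 2.39, 3.01, 3.14, 3.14, 3.14].

## Interface

Orientations are given as a unit quaternion [w, x, y, z].
In Python, from plant import env gives the robot as it stands.
- The arm moves only by the tool play_rows, never from a script. Its argument "deltas" is a list of rows, each an object with "travel": the shift along the tool's x, y, z in m, a list of three; "roll": the turn about the tool's z in degrees; "gripper": the opening, from -1 (shut) to 1 (fully open), so that 0 is half open. In form: [{"travel": [dx, dy, dz], "roll": roll, "gripper": gripper}, ...]. A call has exactly 10 rows; each row shifts and turns the commanded pose from where the row before left it, along the tool's axes as they then stand; what a row does not reach is not made up. A row lasts 1/10 s, in which the tool goes at most 50 mm and 8.59 degrees, less where a joint would pass 70% of its speed; a pose out of reach is approached as far as the arm can. A call with a gripper value outside its range is refused whole. The fingers move at their own pace and stop on an object; "force" is the grip in N (left out, the last holds). Time passes only in rows, so rows that do not move let the fingers close, or fill a call up. It gives the time, the measured TCP pose, the force, the opening and the grip force at its end, in the units of the state.
- env.get_obs(): the state, without advancing time (a new reading comes with each control period).
- env.read_camera(name): name is "scene" or "side" or "wrist"; returns a dict with "pixels" (400x640x3 uint8, blue, green, red), "fx", "fy", "cx", "cy" (pixels), "k1" (the pictures are not rectified: a ray, as slopes to the right and down, at radius r is drawn at 1 + k1 r^2 times it, then the intrinsics apply), "position" and "orientation" of the camera in the world; the wrist camera has in their place "tool_from_camera" (4x4, takes a point from camera to tool coordinates, whose origin is the TCP and whose axes are the flange's). Camera axes: x right, y down, z forward; pixel columns grow to the right and rows downward; lengths in m; the calibration is good to about 2 mm. A picture is of the moment at which its call begins: read the wrist's pose just before it. There is no depth.
- env.hand_in(): hands the job in; it is judged then, once.
The state is a dict: "clock": time; "q": joint angles; "joint_velocities": joint speeds; "effort": joint torques, N m; "tcp_pos": TCP position; "eef_rot": TCP orientation; "wrist_force": force on the tool from outside, world axes, zero at the start; "moment": the same for the moment, N m; "grip_width": finger opening in m; "grip_force": force on a finger pad.
Only numpy, scipy, OpenCV 4.12 (cv2) and the standard library are available. Lean on these libraries where they do the work, as an engineer would, in place of code of your own. Each camera call takes 0.05 s, during which the arm holds its last target. There are 200 camera calls.

## Working session

There is one attempt and no reset: what is moved stays moved. The work goes in short steps, Python scripts to look and compute and a tool call to move; the robot and the scene stay as the last step left them, time stands still between calls to the robot, and variables do not carry over. Pictures are saved under pics/ and viewed, at most 10 in all, crops included, and the job is handed in when it is done.

Besides the shell and the picture viewer there is one more tool, called after "Emit:" as name(argument=value, ...) on one line, values as JSON. play_rows: Moves the arm, as the interface text tells. Its arguments: {"type":"object","properties":{"deltas":{"type":"array","items":{"type":"object","properties":{"travel":{"type":"array","items":{"type":"number"}},"roll":{"type":"number"},"gripper":{"type":"number"}}}},"force":{"type":"number"}},"required":["deltas"]}

```bash
mkdir -p pics; ls
python3 - <<'E'
from plant import env
import cv2,numpy as np
for n in ("scene","side"):
    c=env.read_camera(n); cv2.imwrite(f"pics/{n}0.png",c["pixels"])
    print(n,{k:(np.round(v,4).tolist() if k!="pixels" else 0) for k,v in c.items()})
print(env.get_obs()); print(env.grip_point_offset)
E
```

```text
pics
scene {'pixels': 0, 'fx': 392.4615, 'fy': 392.4615, 'cx': 311.7107, 'cy': 193.4186, 'k1': -0.0684, 'position': [1.2325, -0.4676, 0.8186], 'orientation': [-0.359, 0.8137, 0.4142, -0.1934]}
side {'pixels': 0, 'fx': 462.7327, 'fy': 462.7327, 'cx': 324.2777, 'cy': 200.1157, 'k1': -0.1289, 'position': [0.0133, 1.0972, 0.8942], 'orientation': [0.1012, -0.2016, 0.853, -0.4706]}
{'clock': 0.1, 'q': array([-1.41536996e+00,  3.13393861e-01,  1.49833291e+00,  1.89956758e-05,
        1.33100828e+00, -2.23389319e-01]), 'joint_velocities': array([-9.60612541e-04, -3.50016947e-04, -1.60629845e-03, -4.96133253e-04,
       -5.60014592e-05, -1.89350266e-03]), 'effort': array([ 1.65951948e-03, -4.12895715e+01, -2.60143715e+01, -1.41266501e-04,
        3.02712673e-03,  4.81379288e-06]), 'tcp_pos': array([ 0.19411914, -0.48755678,  0.23080302]), 'eef_rot': array([-5.70553433e-04,  9.82116162e-01,  1.88275110e-01,  2.86258413e-05]), 'wrist_force': array([ 0.19975456, -0.43218993, -0.78017422]), 'moment': array([-0.05135953,  0.01026133,  0.04971572]), 'grip_force': 0.0, 'grip_width': 0.0856673548387407}
0.0187
```

View pics/scene0.png

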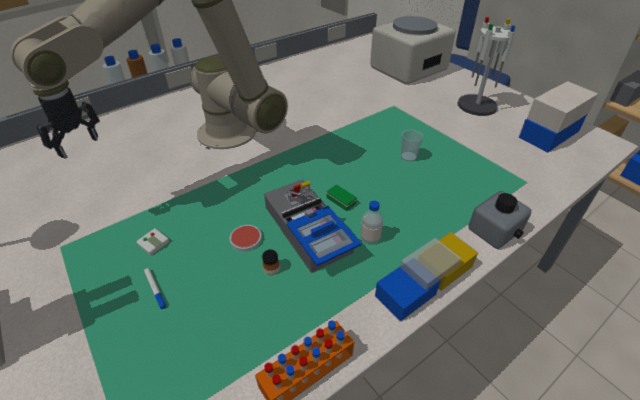

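View pics/side0.png

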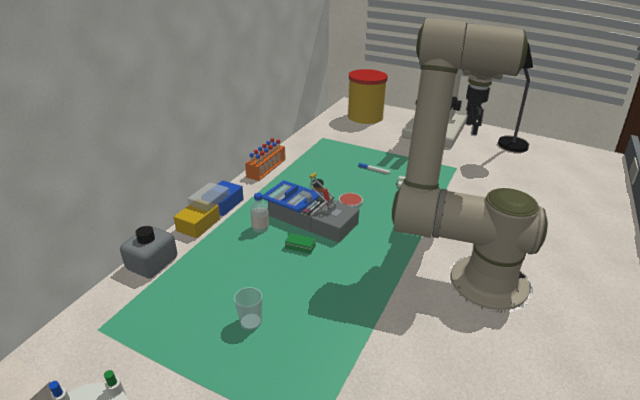

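The scene view shows the case from about (265,190) to (360,265), lid open toward +x, with the red lever and yellow bead near (300,188). I'll view enlarged crops.

```bash
cat > h.py <<'E'
import numpy as np,cv2
from scipy.spatial.transform import Rotation as R
from scipy.optimize import least_squares
def rot(q): return R.from_quat([q[1],q[2],q[3],q[0]]).as_matrix()
def campose(c,obs=None):
    if "position" in c: return rot(c["orientation"]),np.array(c["position"])
    T=np.array(c["tool_from_camera"]);Rt=rot(obs["eef_rot"])
    return Rt@T[:3,:3],Rt@T[:3,3]+obs["tcp_pos"]
def ray(c,P,uv):
    x=np.array([(uv[0]-c["cx"])/c["fx"],(uv[1]-c["cy"])/c["fy"]]);s=x.copy()
    for _ in range(20): s=x/(1+c["k1"]*(s@s))
    return P[0]@np.array([s[0],s[1],1.])
def onz(c,P,uv,z):
    d=ray(c,P,uv);return P[1]+d*(z-P[1][2])/d[2]
def proj(c,P,X):
    p=(np.atleast_2d(X)-P[1])@P[0]; s=p[:,:2]/p[:,2:]
    s=s*(1+c["k1"]*(s**2).sum(1,keepdims=True))
    return s*[c["fx"],c["fy"]]+[c["cx"],c["cy"]]
E
python3 - <<'E'
from h import *
from plant import env
c=env.read_camera("scene");P=campose(c)
for uv in [(265,190),(303,180),(360,240),(318,268)]: print(onz(c,P,uv,.06))
for n,(u,v) in (("scene",(245,165)),("side",(245,165))):
    im=cv2.imread(f"pics/{n}0.png")[v:v+108,u:u+130]
    cv2.imwrite(f"pics/{n}0c.png",cv2.resize(im,None,fx=5.5,fy=5.5,interpolation=cv2.INTER_CUBIC))
E
```

```text
[ 0.44237729 -0.08672139  0.06      ]
[0.47168875 0.02875271 0.06      ]
[0.75539227 0.00966479 0.06      ]
[ 0.76311629 -0.12912273  0.06      ]
```

View pics/scene0c.png

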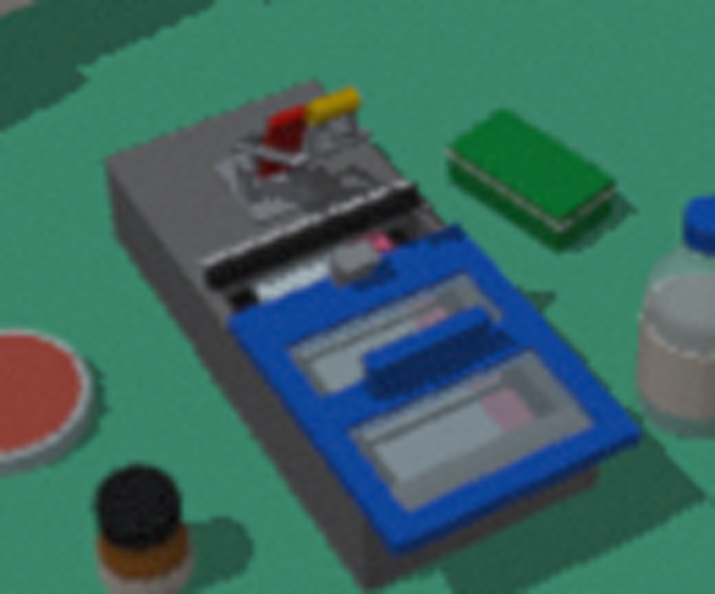

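Run:
```python
from h import *
from plant import env
c=env.read_camera("scene");P=campose(c)
f=lambda u,v:(245+u/5.5,165+v/5.5)
obs=[((-.14,-.065),(108,160),.06),((-.14,.065),(318,85),.06)]
A,B=[onz(c,P,f(*o[1]),.06)[:2] for o in obs]
print(A,B,np.linalg.norm(A-B))
L=[onz(c,P,f(*p),.07)[:2] for p in [(232,318),(460,228),(638,432),(398,550)]]
print(np.round(L,4)); 
for a,b in ((0,3),(1,2)): d=L[b]-L[a];print(np.degrees(np.arctan2(d[1],d[0])),np.linalg.norm(d))
d=B-A;print(np.degrees(np.arctan2(d[1],d[0]))-90)
w=env.read_camera("wrist");print(w["tool_from_camera"],w["fx"],w["k1"])
```

```text
[ 0.45730578 -0.09674902] [0.47311441 0.02710181] 0.124855680267189
[[ 0.6017 -0.1116]
 [ 0.6174  0.0142]
 [ 0.7721 -0.0023]
 [ 0.7613 -0.1296]]
-6.4217239030200695 0.160570472705801
-6.108034531393708 0.15556942164877263
-7.274045516185282
[[-5.00219171e-04 -9.47814813e-01 -3.18820999e-01  8.29308804e-02]
 [ 9.99999745e-01 -3.11696616e-04 -6.42330255e-04 -2.60936062e-04]
 [ 5.09434705e-04 -3.18821239e-01  9.47814728e-01 -1.42669923e-01]
 [ 0.00000000e+00  0.00000000e+00  0.00000000e+00  1.00000000e+00]] 351.18495497290536 -0.03842213644735337
```

Emit:
play_rows(deltas=[{"travel":[0.04,-0.02,0],"roll":0,"gripper":-1},{"travel":[0.044,-0.022,0],"roll":0,"gripper":-1},{"travel":[0.044,-0.022,0],"roll":0,"gripper":-1},{"travel":[0.044,-0.022,0],"roll":0,"gripper":-1},{"travel":[0.044,-0.022,0],"roll":0,"gripper":-1},{"travel":[0.044,-0.022,0],"roll":0,"gripper":-1},{"travel":[0.044,-0.022,0],"roll":0,"gripper":-1},{"travel":[0.044,-0.022,0],"roll":0,"gripper":-1},{"travel":[0.044,-0.022,0],"roll":0,"gripper":-1},{"travel":[0.044,-0.022,0],"roll":0,"gripper":-1}])

```text
clock: 1.25
tcp_pos: [0.5197, -0.1221, 0.2313]
eef_rot: [0.0, 0.982, 0.188, 0.0]
wrist_force: [0.9, -1.1, -0.0]
grip_width: 0.0003
grip_force: 0.0
```

Emit:
play_rows(deltas=[{"travel":[0.044,-0.022,0],"roll":0,"gripper":-1},{"travel":[0.044,-0.022,-0.01],"roll":0,"gripper":-1},{"travel":[0,0,0],"roll":7,"gripper":-1},{"travel":[0,0,0],"roll":7,"gripper":-1},{"travel":[0,0,0],"roll":7,"gripper":-1},{"travel":[0,0,0],"roll":7,"gripper":-1},{"travel":[0,0,0],"roll":0,"gripper":-1},{"travel":[0,0,0],"roll":0,"gripper":-1},{"travel":[0,0,0],"roll":0,"gripper":-1},{"travel":[0,0,0],"roll":0,"gripper":-1}])

```text
clock: 2.25
tcp_pos: [0.584, -0.0508, 0.2413]
eef_rot: [-0.0, 0.999, -0.054, 0.0]
wrist_force: [0.5, 0.7, 0.3]
grip_width: 0.0002
grip_force: 0.0
```

Run:
```python
from h import *
from plant import env
import pickle
o=env.get_obs();c=env.read_camera("wrist");pickle.dump((o,c),open("w1.pkl","wb"))
print(o["tcp_pos"],o["eef_rot"],o["clock"],o["wrist_force"])
cv2.imwrite("pics/w1.png",cv2.resize(c["pixels"],(800,500),interpolation=cv2.INTER_CUBIC))
```

```text
[ 0.58397409 -0.05075129  0.24125787] [-1.68727653e-05  9.98528434e-01 -5.42306802e-02  1.52742267e-05] 2.25 [0.45533237 0.74514475 0.33659743]
```

View pics/w1.png

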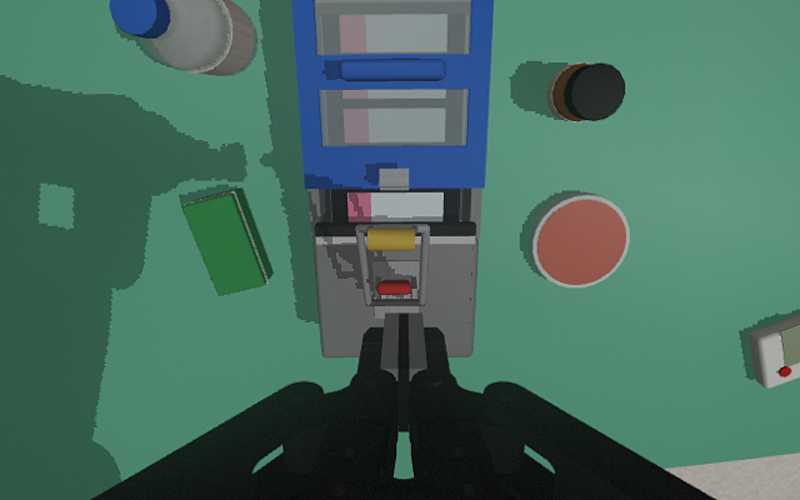

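```bash
cat > fit.py <<'E'
from h import *
import pickle
from plant import env
o,w=pickle.load(open("w1.pkl","rb"));Pw=campose(w,o)
s=env.read_camera("scene");Ps=campose(s)
f=lambda u,v:(245+u/5.5,165+v/5.5); g=lambda u,v:(u*.8+.0,v*.8)
def hinge(a): return np.array([-70-22*np.cos(a-.21),80+22*np.sin(a-.21)])
def bead(a,e): return hinge(a)+94*np.array([np.cos(e),np.sin(e)])+22*np.array([-np.sin(e),np.cos(e)])
def bar(a,e): return hinge(a)+78*np.array([np.cos(e),np.sin(e)])
def hend(a,up=7): return np.array([-70,80])+60*np.array([-np.cos(a),np.sin(a)])+up*np.array([np.sin(a),np.cos(a)])
def xz(p,y=0): return [p[0],y,p[1]]
if __name__=="__main__":
    def world(p,X):
        X=np.array(X)/1000; c,sn=np.cos(p[2]),np.sin(p[2])
        return np.array([p[0]+c*X[0]-sn*X[1],p[1]+sn*X[0]+c*X[1],X[2]])
    def res(p):
        a,e,L=p[3],p[4],p[5] # L: lid edge x
        r=[]
        def add(c,P,X,uv,wt=1): r.extend(wt*(proj(c,P,world(p,X))[0]-uv))
        add(w,Pw,[-140,65,60],g(321,356));add(w,Pw,[-140,-65,60],g(472,356))
        add(s,Ps,[-140,-65,60],f(108,160));add(s,Ps,[-140,65,60],f(318,85))
        add(w,Pw,xz(bead(a,e)),g(391,239));add(s,Ps,xz(bead(a,e)),f(333,106))
        add(w,Pw,xz(hend(a,7)),g(394,288));add(s,Ps,xz(hend(a,7)),f(290,112))
        return np.array(r)
    sol=least_squares(res,[.604,-.05,-.11,1.6,.5,0]);p=sol.x
    print(p,np.degrees(p[2]));print(np.round(sol.fun.reshape(-1,2),1).tolist())
    def tocase(c,P,uv,z):
        X=onz(c,P,uv,z/1000)[:2]-p[:2];cc,ss=np.cos(p[2]),np.sin(p[2]);return np.round(1e3*np.array([cc*X[0]+ss*X[1],-ss*X[0]+cc*X[1]]),1)
    for n,uv,z in [("rib+x top L",(342,59),95),("rib+x top R",(445,59),95),("lid edge L",(304,187),70),("lid edge R",(485,187),70),("lip end",(394,168),85),("keeper -x",(394,190),80),("keeper -x",(394,190),90),("seal +x top",(330,223),71),("seal -x top",(330,237),71),("seal+R",(470,223),71)]:
        print(n,z,tocase(w,Pw,g(*uv),z))
    for n,uv,z in [("S lid L",(460,228),70),("S lid R",(232,318),70),("S rib top +x L",(490,318),95),("S rib +x R top",(370,364),95)]: print(n,tocase(s,Ps,f(*uv),z))
    print("bead",bead(p[3],p[4]),"bar",bar(p[3],p[4]),"hend",hend(p[3],4))
E
python3 fit.py
python3 - <<'E'
import cv2
im=cv2.imread("pics/w1.png") if 0 else __import__("pickle").load(open("w1.pkl","rb"))[1]["pixels"]
cv2.imwrite("pics/w1c.png",cv2.resize(im[30:250,240:400],None,fx=4.9,fy=2.7 if 0 else 2.7*1.0,interpolation=cv2.INTER_CUBIC) if 0 else cv2.resize(im[35:245,235:395],None,fx=2.8,fy=2.8,interpolation=cv2.INTER_CUBIC))
E
```

```text
[ 0.60034802 -0.04587861 -0.10611945  1.902561    0.57273605  0.        ] -6.080196352153556
[[-0.3, 0.0], [0.8, -0.2], [-0.2, -0.7], [0.8, -1.7], [0.5, -0.1], [0.6, -0.6], [-0.1, 0.1], [0.9, -0.3]]
rib+x top L 95 [91.1 31.3]
rib+x top R 95 [ 90.8 -31.7]
lid edge L 70 [ 7.3 65.9]
lid edge R 70 [  6.9 -65. ]
lip end 85 [22.9  0.3]
keeper -x 80 [6.8 0.6]
keeper -x 90 [8.8 0.3]
seal +x top 71 [-19.5  48.3]
seal -x top 71 [-30.3  48.9]
seal+R 71 [-19.8 -55.2]
S lid L [10.6 61.6]
S lid R [  8.3 -65.2]
S rib top +x L [91.2 28.4]
S rib +x R top [ 88.1 -33.8]
bead [ -0.25072116 171.26812866] bar [ -1.77492567 144.10792246] hend [-46.6754052  135.42529456]
```

View pics/w1c.png

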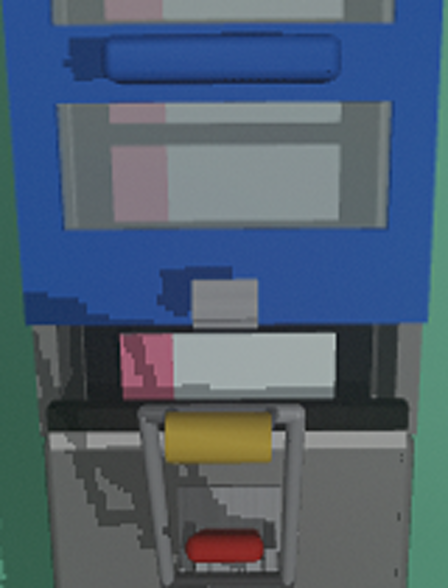

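The images give case ≈ (0.600, −0.046), yaw −6.1°, lever 1.90 rad and loop elevation 0.57 rad. In the crop, the rib's +x face is at x≈91 mm, the seal face at about −20 mm and the lid edge at about +7 mm. Next I'll move behind the rib.

Emit:
play_rows(deltas=[{"travel":[0.042,-0.0066,0],"roll":0,"gripper":-1},{"travel":[0.042,0,0],"roll":0,"gripper":-1},{"travel":[0.042,0,0.02],"roll":0,"gripper":-1},{"travel":[0,0,0.04],"roll":0,"gripper":-1},{"travel":[0,0,0.04],"roll":0,"gripper":-1},{"travel":[0,0,0.04],"roll":0,"gripper":-1},{"travel":[0,0,0.02],"roll":0,"gripper":-1},{"travel":[0,0,0],"roll":0,"gripper":-1},{"travel":[-0.003,0,0],"roll":0,"gripper":-1},{"travel":[-0.003,0,0],"roll":0,"gripper":-1}])

```text
clock: 3.35
tcp_pos: [0.7046, -0.0575, 0.0834]
eef_rot: [0.0, 0.998, -0.055, 0.002]
wrist_force: [0.5, 0.4, 0.4]
grip_width: -0.0003
grip_force: 0.0
```

Emit:
play_rows(deltas=[{"travel":[-0.002,0,0],"roll":0,"gripper":-1},{"travel":[-0.002,0,0],"roll":0,"gripper":-1},{"travel":[-0.002,0,0],"roll":0,"gripper":-1},{"travel":[-0.002,0,0],"roll":0,"gripper":-1},{"travel":[-0.002,0,0],"roll":0,"gripper":-1},{"travel":[-0.002,0,0],"roll":0,"gripper":-1},{"travel":[-0.002,0,0],"roll":0,"gripper":-1},{"travel":[-0.002,0,0],"roll":0,"gripper":-1},{"travel":[-0.002,0,0],"roll":0,"gripper":-1},{"travel":[-0.002,0,0],"roll":0,"gripper":-1}])

```text
clock: 4.35
tcp_pos: [0.6839, -0.0552, 0.0813]
eef_rot: [0.0, 0.998, -0.055, 0.0]
wrist_force: [0.9, -1.0, 0.8]
grip_width: 0.0002
grip_force: 0.6
```

```bash
cat > look.py <<'E'
import sys,pickle
from fit import *
p=(.60035,-.04588,-.10612)
def case(X):
    d=X[:2]-np.array(p[:2]);c,s=np.cos(p[2]),np.sin(p[2]);return np.round(1e3*np.array([c*d[0]+s*d[1],-s*d[0]+c*d[1],X[2]]),1)
o=env.get_obs();c=env.read_camera("wrist");P=campose(c,o);pickle.dump((o,c),open(sys.argv[1]+".pkl","wb"))
print(o["clock"],"tcp case",case(o["tcp_pos"]),o["wrist_force"].round(1),o["grip_width"])
E
python3 look.py w2
python3 - <<'E'
import pickle,cv2
im=pickle.load(open("w2.pkl","rb"))[1]["pixels"]
cv2.imwrite("pics/w2.png",im)
E
```

```text
4.4 tcp case [83.8 -0.3 81.2] [-0.4 -0.7  0.1] -0.00018026887064667802
```

View pics/w2.png

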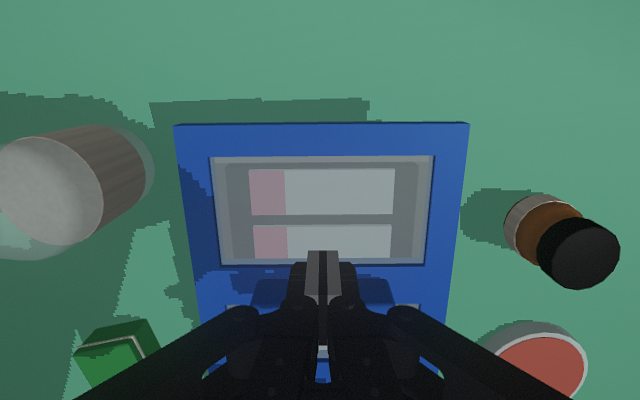

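Run:
```python
from fit import *
p=(.60035,-.04588,-.10612)
def case(X):
    d=X[:2]-np.array(p[:2]);c,s=np.cos(p[2]),np.sin(p[2]);return np.round(1e3*np.array([c*d[0]+s*d[1],-s*d[0]+c*d[1]]),1)
o,c=pickle.load(open("w2.pkl","rb"));P=campose(c,o)
for uv in [(174,124),(469,123)]: print(case(onz(c,P,uv,.07)))
for u in [(638,432),(398,550)]: print(case(onz(s,Ps,f(*u),.07)))
```

```text
[148.8  64.8]
[148.7 -63.6]
[166.2  61.5]
[168.9 -66.2]
```

Emit:
play_rows(deltas=[{"travel":[-0.001,0,0],"roll":0,"gripper":-1},{"travel":[-0.001,0,0],"roll":0,"gripper":-1},{"travel":[-0.001,0,0],"roll":0,"gripper":-1},{"travel":[-0.0005,0,0],"roll":0,"gripper":-1},{"travel":[-0.0005,0,0],"roll":0,"gripper":-1},{"travel":[-0.0005,0,0],"roll":0,"gripper":-1},{"travel":[-0.0005,0,0],"roll":0,"gripper":-1},{"travel":[0,0,0],"roll":0,"gripper":-1},{"travel":[0,0,0],"roll":0,"gripper":-1},{"travel":[0,0,0],"roll":0,"gripper":-1}])

```text
clock: 5.5
tcp_pos: [0.679, -0.0546, 0.0813]
eef_rot: [-0.0, 0.998, -0.055, -0.0]
wrist_force: [0.4, 0.4, 0.2]
grip_width: -0.0001
grip_force: 0.0
```

Emit:
play_rows(deltas=[{"travel":[-0.0003,0,0],"roll":0,"gripper":-1},{"travel":[-0.0003,0,0],"roll":0,"gripper":-1},{"travel":[-0.0002,0,0],"roll":0,"gripper":-1},{"travel":[-0.0002,0,0],"roll":0,"gripper":-1},{"travel":[0,0,0],"roll":0,"gripper":-1},{"travel":[0,0,0],"roll":0,"gripper":-1},{"travel":[0,0,0],"roll":0,"gripper":-1},{"travel":[0,0,0],"roll":0,"gripper":-1},{"travel":[0,0,0],"roll":0,"gripper":-1},{"travel":[0,0,0],"roll":0,"gripper":-1}])

```text
clock: 6.5
tcp_pos: [0.6781, -0.0545, 0.0813]
eef_rot: [0.0, 0.998, -0.055, -0.0]
wrist_force: [0.1, -0.3, -0.2]
grip_width: -0.0004
grip_force: 0.3
```

Emit:
play_rows(deltas=[{"travel":[-0.0003,0,0],"roll":0,"gripper":-1},{"travel":[-0.0003,0,0],"roll":0,"gripper":-1},{"travel":[-0.0002,0,0],"roll":0,"gripper":-1},{"travel":[-0.0002,0,0],"roll":0,"gripper":-1},{"travel":[0,0,0],"roll":0,"gripper":-1},{"travel":[0,0,0],"roll":0,"gripper":-1},{"travel":[0,0,0],"roll":0,"gripper":-1},{"travel":[0,0,0],"roll":0,"gripper":-1},{"travel":[0,0,0],"roll":0,"gripper":-1},{"travel":[0,0,0],"roll":0,"gripper":-1}])

```text
clock: 7.5
tcp_pos: [0.6771, -0.0544, 0.0812]
eef_rot: [-0.0, 0.998, -0.055, -0.0]
wrist_force: [1.0, -1.3, -0.4]
grip_width: 0.0001
grip_force: 0.3
```

Run:
```python
from plant import env
import cv2
c=env.read_camera("scene")["pixels"];cv2.imwrite("pics/s2c.png",cv2.resize(c[165:273,245:375],None,fx=5.5,fy=5.5,interpolation=cv2.INTER_CUBIC))
```

```text
(no output)
```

View pics/s2c.png

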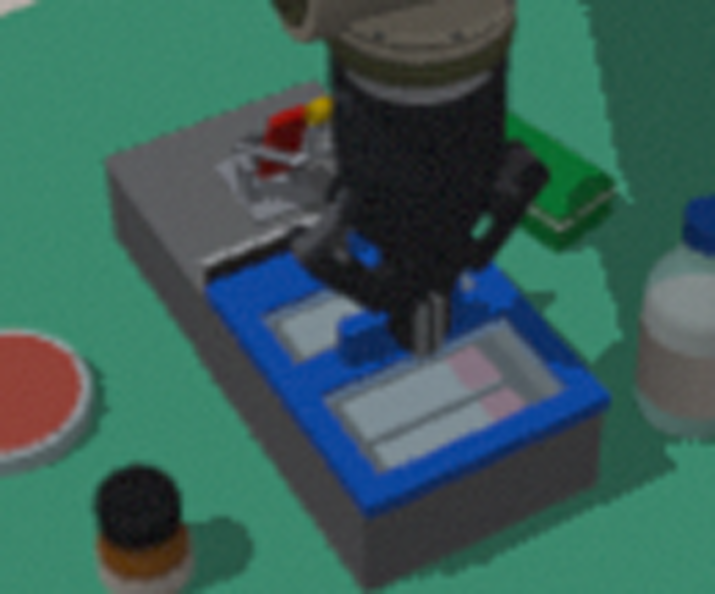

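The lid edge, crop (208,285), is almost at the seal. I'll keep feeling in 1 mm steps.

Emit:
play_rows(deltas=[{"travel":[-0.0003,0,0],"roll":0,"gripper":-1},{"travel":[-0.0003,0,0],"roll":0,"gripper":-1},{"travel":[-0.0002,0,0],"roll":0,"gripper":-1},{"travel":[-0.0002,0,0],"roll":0,"gripper":-1},{"travel":[0,0,0],"roll":0,"gripper":-1},{"travel":[0,0,0],"roll":0,"gripper":-1},{"travel":[0,0,0],"roll":0,"gripper":-1},{"travel":[0,0,0],"roll":0,"gripper":-1},{"travel":[0,0,0],"roll":0,"gripper":-1},{"travel":[0,0,0],"roll":0,"gripper":-1}])

```text
clock: 8.55
tcp_pos: [0.6761, -0.0543, 0.0813]
eef_rot: [-0.0, 0.998, -0.055, -0.0]
wrist_force: [0.7, -1.5, 0.1]
grip_width: 0.0002
grip_force: 0.2
```

Emit:
play_rows(deltas=[{"travel":[-0.0003,0,0],"roll":0,"gripper":-1},{"travel":[-0.0003,0,0],"roll":0,"gripper":-1},{"travel":[-0.0002,0,0],"roll":0,"gripper":-1},{"travel":[-0.0002,0,0],"roll":0,"gripper":-1},{"travel":[0,0,0],"roll":0,"gripper":-1},{"travel":[0,0,0],"roll":0,"gripper":-1},{"travel":[0,0,0],"roll":0,"gripper":-1},{"travel":[0,0,0],"roll":0,"gripper":-1},{"travel":[0,0,0],"roll":0,"gripper":-1},{"travel":[0,0,0],"roll":0,"gripper":-1}])

```text
clock: 9.55
tcp_pos: [0.6751, -0.0542, 0.0812]
eef_rot: [-0.0, 0.998, -0.055, -0.0]
wrist_force: [-0.1, -0.8, 0.3]
grip_width: 0.0001
grip_force: 0.3
```

Emit:
play_rows(deltas=[{"travel":[-0.0003,0,0],"roll":0,"gripper":-1},{"travel":[-0.0003,0,0],"roll":0,"gripper":-1},{"travel":[-0.0002,0,0],"roll":0,"gripper":-1},{"travel":[-0.0002,0,0],"roll":0,"gripper":-1},{"travel":[0,0,0],"roll":0,"gripper":-1},{"travel":[0,0,0],"roll":0,"gripper":-1},{"travel":[0,0,0],"roll":0,"gripper":-1},{"travel":[0,0,0],"roll":0,"gripper":-1},{"travel":[0,0,0],"roll":0,"gripper":-1},{"travel":[0,0,0],"roll":0,"gripper":-1}])

```text
clock: 10.55
tcp_pos: [0.6741, -0.0541, 0.0813]
eef_rot: [-0.0, 0.998, -0.055, -0.0]
wrist_force: [0.8, -1.0, -0.1]
grip_width: 0.0004
grip_force: 0.3
```

Emit:
play_rows(deltas=[{"travel":[-0.0003,0,0],"roll":0,"gripper":-1},{"travel":[-0.0003,0,0],"roll":0,"gripper":-1},{"travel":[-0.0002,0,0],"roll":0,"gripper":-1},{"travel":[-0.0002,0,0],"roll":0,"gripper":-1},{"travel":[0,0,0],"roll":0,"gripper":-1},{"travel":[0,0,0],"roll":0,"gripper":-1},{"travel":[0,0,0],"roll":0,"gripper":-1},{"travel":[0,0,0],"roll":0,"gripper":-1},{"travel":[0,0,0],"roll":0,"gripper":-1},{"travel":[0,0,0],"roll":0,"gripper":-1}])

```text
clock: 11.55
tcp_pos: [0.6734, -0.054, 0.0813]
eef_rot: [0.0, 0.998, -0.055, 0.0]
wrist_force: [5.7, 0.1, -2.9]
grip_width: -0.0003
grip_force: 2.6
```

Emit:
play_rows(deltas=[{"travel":[-0.0002,0,0],"roll":0,"gripper":-1},{"travel":[-0.0002,0,0],"roll":0,"gripper":-1},{"travel":[-0.0002,0,0],"roll":0,"gripper":-1},{"travel":[0,0,0],"roll":0,"gripper":-1},{"travel":[0,0,0],"roll":0,"gripper":-1},{"travel":[0,0,0],"roll":0,"gripper":-1}])

```text
schema error: expected 10 rows
```

Emit:
play_rows(deltas=[{"travel":[-0.0002,0,0],"roll":0,"gripper":-1},{"travel":[-0.0002,0,0],"roll":0,"gripper":-1},{"travel":[-0.0002,0,0],"roll":0,"gripper":-1},{"travel":[0,0,0],"roll":0,"gripper":-1},{"travel":[0,0,0],"roll":0,"gripper":-1},{"travel":[0,0,0],"roll":0,"gripper":-1},{"travel":[0,0,0],"roll":0,"gripper":-1},{"travel":[0,0,0],"roll":0,"gripper":-1},{"travel":[0,0,0],"roll":0,"gripper":-1},{"travel":[0,0,0],"roll":0,"gripper":-1}])

```text
clock: 12.55
tcp_pos: [0.6731, -0.0539, 0.0814]
eef_rot: [0.0, 0.998, -0.055, 0.001]
wrist_force: [6.8, -0.8, -2.7]
grip_width: -0.0002
grip_force: 3.5
```

Emit:
play_rows(deltas=[{"travel":[-0.0002,0,0],"roll":0,"gripper":-1},{"travel":[-0.0002,0,0],"roll":0,"gripper":-1},{"travel":[-0.0002,0,0],"roll":0,"gripper":-1},{"travel":[0,0,0],"roll":0,"gripper":-1},{"travel":[0,0,0],"roll":0,"gripper":-1},{"travel":[0,0,0],"roll":0,"gripper":-1},{"travel":[0,0,0],"roll":0,"gripper":-1},{"travel":[0,0,0],"roll":0,"gripper":-1},{"travel":[0,0,0],"roll":0,"gripper":-1},{"travel":[0,0,0],"roll":0,"gripper":-1}])

```text
clock: 13.55
tcp_pos: [0.6728, -0.0539, 0.0814]
eef_rot: [0.0, 0.998, -0.055, 0.001]
wrist_force: [9.0, -1.6, -3.6]
grip_width: -0.0005
grip_force: 4.5
```

Emit:
play_rows(deltas=[{"travel":[0.003,0,0],"roll":0,"gripper":-1},{"travel":[0.01,0,0],"roll":0,"gripper":-1},{"travel":[0,0,-0.04],"roll":0,"gripper":-1},{"travel":[0,0,-0.045],"roll":0,"gripper":0},{"travel":[0,0,-0.045],"roll":0,"gripper":0},{"travel":[0,0,-0.045],"roll":0,"gripper":0},{"travel":[-0.03,0,0],"roll":0,"gripper":0},{"travel":[-0.03,0,0],"roll":0,"gripper":0},{"travel":[-0.025,0,0],"roll":0,"gripper":0},{"travel":[0,0,0],"roll":0,"gripper":0}])

```text
clock: 14.55
tcp_pos: [0.5979, -0.0453, 0.257]
eef_rot: [-0.0, 0.998, -0.055, -0.001]
wrist_force: [-0.2, -0.2, -0.2]
grip_width: 0.0428
grip_force: 0.0
```

```bash
python3 look.py w3
python3 - <<'E'
import pickle,cv2
im=pickle.load(open("w3.pkl","rb"))[1]["pixels"]
cv2.imwrite("pics/w3.png",cv2.resize(im[150:400,200:440],None,fx=2.4,fy=2.4,interpolation=cv2.INTER_CUBIC))
E
```

```text
14.6 tcp case [-1.000e+00  1.000e-01  2.569e+02] [ 0.9 -0.  -0.5] 0.043263151340573104
```

View pics/w3.png

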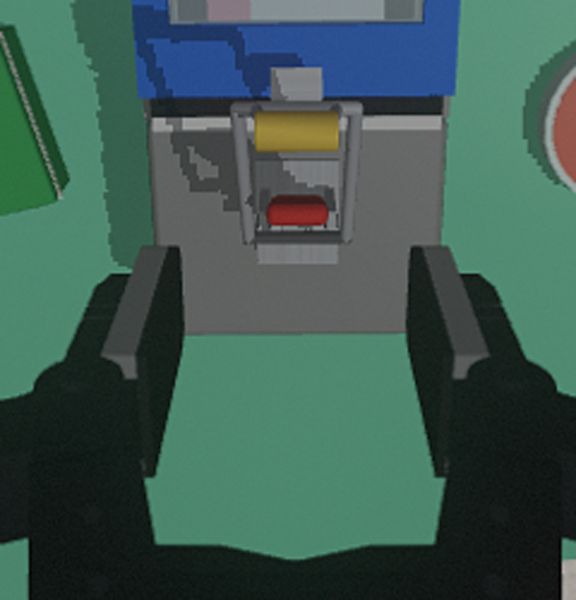

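```bash
cat > m3.py <<'E'
from fit import *
p=(.60035,-.04588,-.10612)
def case(X):
    d=X[:2]-np.array(p[:2]);c,s=np.cos(p[2]),np.sin(p[2]);return np.round(1e3*np.array([c*d[0]+s*d[1],-s*d[0]+c*d[1]]),1)
def world(X):
    X=np.array(X)/1000; c,s=np.cos(p[2]),np.sin(p[2]);return np.array([p[0]+c*X[0]-s*X[1],p[1]+s*X[0]+c*X[1],X[2]])
def ik(bx,bz,x0=(1.5,.3)):
    return least_squares(lambda q:bead(*q)-[bx,bz],x0).x
def ikbar(bx,bz,x0): return least_squares(lambda q:bar(*q)-[bx,bz],x0).x
E
python3 - <<'E'
from m3 import *
o,c=pickle.load(open("w3.pkl","rb"));P=campose(c,o)
k=lambda u,v:(200+u/2.4,150+v/2.4)
for n,uv,z in [("lip end",(297,67),85),("lip L",(271,67),85),("lip R",(322,67),85),("lid edge",(140,97),70),("lid edge",(455,97),70),("bead@171",(297,131),171),("bead -x",(297,151),171),("bead +x",(297,110),171),("hend",(297,210),138)]: print(n,case(onz(c,P,k(*uv),z/1e3)))
print("pred",bead(1.9026,.5727),hend(1.9026,7))
print(case(np.array([.6728,-.0539,0])))
for dx in (0,): 
  for K in (-6,-8,-10):
    # bar over lip -> down -> seat ; list (bar x,z)
    for bx,bz in [(K+9,79+17),(K+9,79),(K+8,78),(K,79)]:
        # lever/loop are both free: bead xz fixes both; bar at given -> one-to-one
        q=ikbar(bx,bz,(1.6,.0)); print(K,bx,bz,q.round(3),bead(*q).round(1))
E
```

```text
lip end [-5.  -0.2]
lip L [-5.   9.9]
lip R [-5.1 -9.8]
lid edge [-21.6  64.3]
lid edge [-22.2 -65. ]
bead@171 [-0.4  0. ]
bead -x [-6.6  0.1]
bead +x [6. 0.]
hend [-40.9   0.1]
pred [ -0.24736619 171.26560592] [-43.83687454 134.44713827]
[72.9 -0.3]
-6 3 96 [ 1.56 -0.07] [ 20.5 116.8]
-6 3 79 [ 1.71  -0.299] [24.8 95.3]
-6 2 78 [ 1.678 -0.311] [24. 94.]
-6 -6 79 [ 1.233 -0.256] [15.1 96.2]
-8 1 96 [ 1.464 -0.063] [ 18.4 116.9]
-8 1 79 [ 1.615 -0.295] [22.7 95.4]
-8 0 78 [ 1.582 -0.307] [21.9 94.1]
-8 -8 79 [ 1.098 -0.234] [12.7 96.7]
-10 -1 96 [ 1.365 -0.053] [ 16.1 117.1]
-10 -1 79 [ 1.516 -0.289] [20.6 95.5]
-10 -2 78 [ 1.479 -0.299] [19.8 94.3]
-10 -10 79 [ 0.939 -0.202] [10.1 97.3]
```

Run:
```python
from m3 import *
q=np.array([1.9026,.5727]);b0=bead(*q)
def go(b1,n):
    global q,b0
    for t in np.linspace(0,1,n+1)[1:]:
        b=b0+(b1-b0)*t;q=ik(*b,q);print(b.round(1),q.round(3),"bar",bar(*q).round(1))
    b0=np.array(b1,float)
def gobar(B,n):
    global q,b0
    s=bar(*q)
    for t in np.linspace(0,1,n+1)[1:]:
        q=ikbar(*(s+(np.array(B)-s)*t),q);b0=bead(*q);print(b0.round(1),q.round(3),"bar",bar(*q).round(1))
gobar([6,98],5);print();gobar([2,77.5],3);print();gobar([-9.5,77.5],4)
```

```text
[  5.  161.6] [1.738 0.435] bar [ -0.2 134.9]
[  9.8 151.5] [1.647 0.311] bar [  1.3 125.7]
[ 14.4 141.1] [1.612 0.19 ] bar [  2.9 116.4]
[ 18.9 130.3] [1.627 0.07 ] bar [  4.4 107.2]
[ 23.1 119.2] [ 1.694 -0.05 ] bar [ 6. 98.]

[ 23.5 110.8] [ 1.662 -0.137] bar [ 4.7 91.2]
[ 23.9 102.2] [ 1.659 -0.226] bar [ 3.3 84.3]
[24.1 93.4] [ 1.686 -0.318] bar [ 2.  77.5]

[21.1 93.5] [ 1.546 -0.311] bar [-0.9 77.5]
[18.  93.8] [ 1.393 -0.298] bar [-3.8 77.5]
[14.7 94.3] [ 1.22  -0.274] bar [-6.6 77.5]
[11.2 95.1] [ 1.01  -0.237] bar [-9.5 77.5]
```

Emit:
play_rows(deltas=[{"travel":[0.0007,0,0.03],"roll":0,"gripper":0},{"travel":[0,0,0.03],"roll":0,"gripper":0},{"travel":[0,0,0.025],"roll":0,"gripper":0},{"travel":[0,0,0.015],"roll":0,"gripper":0},{"travel":[0,0,0],"roll":0,"gripper":0},{"travel":[0,0,0],"roll":0,"gripper":-0.6},{"travel":[0,0,0],"roll":0,"gripper":-0.6},{"travel":[0,0,0],"roll":0,"gripper":-0.6},{"travel":[0,0,0],"roll":0,"gripper":-0.6},{"travel":[0,0,0],"roll":0,"gripper":-0.6}], force=30)

```text
clock: 15.75
tcp_pos: [0.6017, -0.0462, 0.1571]
eef_rot: [0.0, 0.998, -0.055, 0.001]
wrist_force: [2.5, -0.7, 3.2]
grip_width: 0.0229
grip_force: 30.6
```

Emit:
play_rows(deltas=[{"travel":[0.0026,0,0.0048],"roll":0,"gripper":-0.6},{"travel":[0.0026,0,0.0048],"roll":0,"gripper":-0.6},{"travel":[0.0024,0,0.005],"roll":0,"gripper":-0.6},{"travel":[0.0024,0,0.005],"roll":0,"gripper":-0.6},{"travel":[0.0023,0,0.0052],"roll":0,"gripper":-0.6},{"travel":[0.0023,0,0.0052],"roll":0,"gripper":-0.6},{"travel":[0.0022,0,0.0054],"roll":0,"gripper":-0.6},{"travel":[0.0022,0,0.0054],"roll":0,"gripper":-0.6},{"travel":[0.0021,0,0.0056],"roll":0,"gripper":-0.6},{"travel":[0.0021,0,0.0056],"roll":0,"gripper":-0.6}])

```text
clock: 16.75
tcp_pos: [0.6233, -0.0483, 0.103]
eef_rot: [-0.0, 0.998, -0.055, -0.002]
wrist_force: [-1.5, -0.7, -0.5]
grip_width: 0.0231
grip_force: 30.3
```

```bash
python3 look.py w4
python3 - <<'E'
import pickle,cv2,numpy as np
from plant import env
a=pickle.load(open("w4.pkl","rb"))[1]["pixels"][150:400,220:430]
b=env.read_camera("side")["pixels"][150:250,250:370]
a=cv2.resize(a,None,fx=1.8,fy=1.8,interpolation=cv2.INTER_CUBIC);b=cv2.resize(b,None,fx=3.5,fy=3.5,interpolation=cv2.INTER_CUBIC)
o=np.zeros((max(a.shape[0],b.shape[0]),a.shape[1]+b.shape[1],3),np.uint8);o[:a.shape[0],:a.shape[1]]=a;o[:b.shape[0],a.shape[1]:]=b
print(o.shape);cv2.imwrite("pics/w4.png",o)
E
```

```text
16.8 tcp case [ 23.2  -0.  102.2] [ 1.3 -0.8 -1.3] 0.022762492738148007
(450, 798, 3)
```

View pics/w4.png

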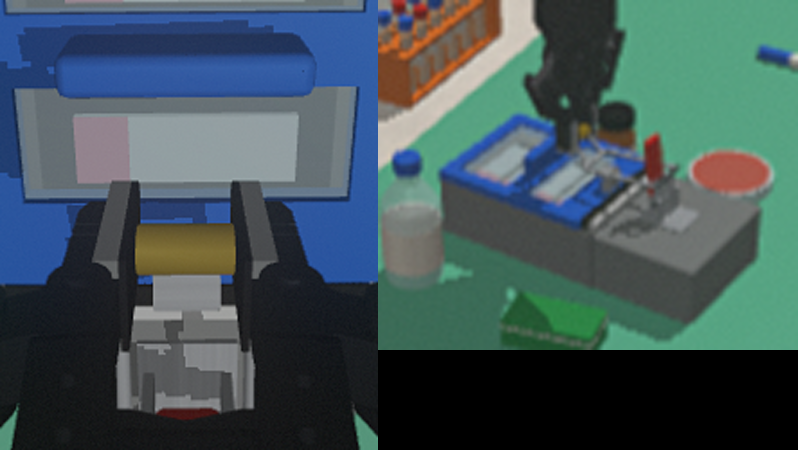

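Run:
```python
from m3 import *
o,c=pickle.load(open("w4.pkl","rb"));P=campose(c,o)
k=lambda u,v:(220+u/1.8,150+v/1.8)
print(o["tcp_pos"],case(o["tcp_pos"]))
for z in (112,115,118,121): print(z,case(onz(c,P,k(185,249),z/1e3)),[case(onz(c,P,k(u,249),z/1e3))[1] for u in(135,235)])
for uv,z in [((185,276),85),((185,307),90)]: print("keeper",case(onz(c,P,k(*uv),z/1e3)))
o=env.get_obs();print(case(o["tcp_pos"]),o["tcp_pos"][2],o["wrist_force"])
```

```text
[ 0.623419   -0.04838662  0.10217766] [23.2 -0. ]
112 [19.3  0.6] [np.float64(12.7), np.float64(-11.6)]
115 [21.2  0.5] [np.float64(12.5), np.float64(-11.4)]
118 [23.2  0.5] [np.float64(12.2), np.float64(-11.1)]
121 [25.2  0.5] [np.float64(11.9), np.float64(-10.8)]
keeper [-7.9  0.7]
keeper [-15.1   0.7]
[23.1 -0.1] 0.10360955342309794 [-2.96743825 -0.6078506  -1.72487816]
```

Emit:
play_rows(deltas=[{"travel":[0.0001,0,0.003],"roll":0,"gripper":-0.6},{"travel":[0.0002,0,0.004],"roll":0,"gripper":-0.6},{"travel":[0.0002,0,0.004],"roll":0,"gripper":-0.6},{"travel":[0.0002,0,0.004],"roll":0,"gripper":-0.6},{"travel":[0.0001,0,0.004],"roll":0,"gripper":-0.6},{"travel":[0.0001,0,0.004],"roll":0,"gripper":-0.6},{"travel":[0.0001,0,0.003],"roll":0,"gripper":-0.6},{"travel":[0,0,0],"roll":0,"gripper":-0.6},{"travel":[0,0,0],"roll":0,"gripper":-0.6},{"travel":[0,0,0],"roll":0,"gripper":-0.6}])

```text
clock: 17.95
tcp_pos: [0.6251, -0.0486, 0.0783]
eef_rot: [-0.0, 0.998, -0.055, -0.0]
wrist_force: [-1.2, 0.1, -1.0]
grip_width: 0.023
grip_force: 30.3
```

```bash
python3 look.py w5
```

```text
18.0 tcp case [24.9 -0.1 78.4] [-0.7 -0.7 -0.4] 0.02331137385039482
```

Emit:
play_rows(deltas=[{"travel":[-0.0015,0,0],"roll":0,"gripper":-0.6},{"travel":[-0.0015,0,-0.0001],"roll":0,"gripper":-0.6},{"travel":[-0.0015,0,-0.0001],"roll":0,"gripper":-0.6},{"travel":[-0.0016,0,-0.0002],"roll":0,"gripper":-0.6},{"travel":[-0.0011,0,-0.0002],"roll":0,"gripper":-0.6},{"travel":[-0.0011,0,-0.0002],"roll":0,"gripper":-0.6},{"travel":[-0.0011,0,-0.0002],"roll":0,"gripper":-0.6},{"travel":[0,0,0],"roll":0,"gripper":-0.6},{"travel":[0,0,0],"roll":0,"gripper":-0.6},{"travel":[0,0,0],"roll":0,"gripper":-0.6}])

```text
clock: 19.05
tcp_pos: [0.6162, -0.0477, 0.0795]
eef_rot: [0.0, 0.998, -0.055, 0.001]
wrist_force: [4.6, -1.5, 1.3]
grip_width: 0.0228
grip_force: 30.3
```

Emit:
play_rows(deltas=[{"travel":[-0.0005,0,-0.0001],"roll":0,"gripper":-0.6},{"travel":[-0.0005,0,-0.0001],"roll":0,"gripper":-0.6},{"travel":[-0.0005,0,-0.0001],"roll":0,"gripper":-0.6},{"travel":[-0.0005,0,-0.0001],"roll":0,"gripper":-0.6},{"travel":[0,0,0],"roll":0,"gripper":-0.6},{"travel":[0,0,0],"roll":0,"gripper":-0.6},{"travel":[0,0,0],"roll":0,"gripper":-0.6},{"travel":[0,0,0],"roll":0,"gripper":-0.6},{"travel":[0,0,0],"roll":0,"gripper":-0.6},{"travel":[0,0,0],"roll":0,"gripper":-0.6}])

```text
clock: 20.05
tcp_pos: [0.6146, -0.0476, 0.08]
eef_rot: [0.0, 0.998, -0.055, 0.001]
wrist_force: [7.0, -1.5, 0.9]
grip_width: 0.0227
grip_force: 30.3
```

```bash
python3 look.py w6
python3 - <<'E'
import pickle,cv2,numpy as np
from m3 import *
from plant import env
a=pickle.load(open("w6.pkl","rb"))[1]["pixels"][180:380,250:400]
S=env.read_camera("side");b=S["pixels"][165:235,270:350]
a=cv2.resize(a,None,fx=2.6,fy=2.6,interpolation=cv2.INTER_CUBIC);b=cv2.resize(b,None,fx=5,fy=5,interpolation=cv2.INTER_CUBIC)
o=np.zeros((max(a.shape[0],b.shape[0]),a.shape[1]+b.shape[1],3),np.uint8);o[:a.shape[0],:a.shape[1]]=a;o[:b.shape[0],a.shape[1]:]=b
print(o.shape);cv2.imwrite("pics/w6.png",o)
PS=campose(S)
for a_ in (.9,1.,1.1,1.2,1.3): print(a_,((proj(S,PS,world(xz(hend(a_,4))))[0]-[270,165])*5+[a.shape[1],0]).round(0),((proj(S,PS,world(xz(hend(a_,11),11)))[0]-[270,165])*5+[a.shape[1],0]).round(0))
E
```

```text
20.1 tcp case [14.3 -0.2 80. ] [ 7.7 -1.8  0.3] 0.023016054921093747
(520, 790, 3)
0.9 [741. 154.] [725. 153.]
1.0 [734. 147.] [717. 147.]
1.1 [727. 141.] [710. 141.]
1.2 [719. 135.] [702. 137.]
1.3 [712. 131.] [693. 133.]
```

View pics/w6.png

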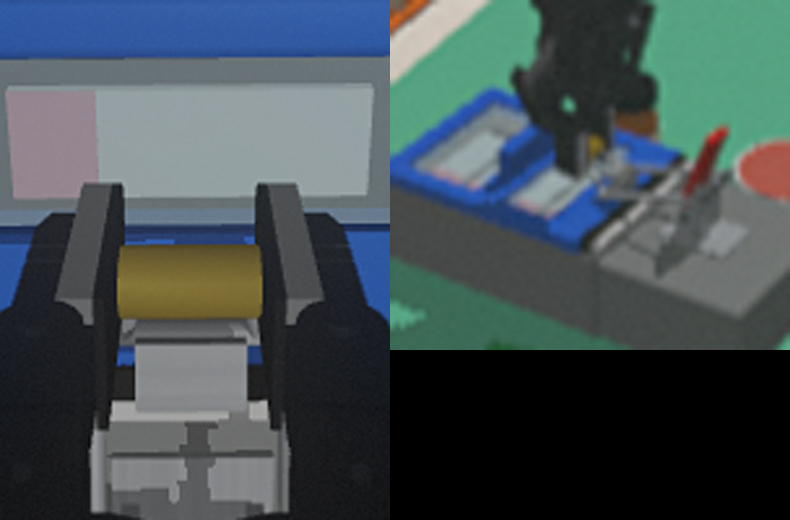

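Run:
```python
from m3 import *
o,c=pickle.load(open("w6.pkl","rb"));P=campose(c,o)
pv=lambda X:((proj(c,P,world(X))[0]-[250,180])*2.6).round(0)
for x in(-10,-8,-6,-4,-2,0,2): print(x,[pv([x,9,z])[1] for z in (76,79,82,85,88)])
for bx in (13,14,15): print("bead",bx,[pv([bx,0,z])[1] for z in (90,92,94,96)])
im=c["pixels"][295:320,250:400].astype(int)
for u in (300,322,347,349,350): print(u,[tuple(c["pixels"][v,u]) for v in range(298,324,1)] if u in(349,322) else "")
```

```text
-10 [np.float64(333.0), np.float64(343.0), np.float64(353.0), np.float64(364.0), np.float64(374.0)]
-8 [np.float64(324.0), np.float64(334.0), np.float64(344.0), np.float64(354.0), np.float64(365.0)]
-6 [np.float64(315.0), np.float64(325.0), np.float64(335.0), np.float64(345.0), np.float64(356.0)]
-4 [np.float64(306.0), np.float64(316.0), np.float64(326.0), np.float64(336.0), np.float64(346.0)]
-2 [np.float64(297.0), np.float64(307.0), np.float64(316.0), np.float64(326.0), np.float64(337.0)]
0 [np.float64(288.0), np.float64(297.0), np.float64(307.0), np.float64(317.0), np.float64(327.0)]
2 [np.float64(279.0), np.float64(288.0), np.float64(297.0), np.float64(307.0), np.float64(317.0)]
bead 13 [np.float64(269.0), np.float64(275.0), np.float64(282.0), np.float64(289.0)]
bead 14 [np.float64(263.0), np.float64(270.0), np.float64(277.0), np.float64(284.0)]
bead 15 [np.float64(258.0), np.float64(265.0), np.float64(271.0), np.float64(278.0)]
300 
322 [(np.uint8(47), np.uint8(101), np.uint8(117)), (np.uint8(45), np.uint8(98), np.uint8(113)), (np.uint8(44), np.uint8(94), np.uint8(109)), (np.uin
[... 1527 characters left out ...]
, np.uint8(101)), (np.uint8(120), np.uint8(118), np.uint8(115)), (np.uint8(127), np.uint8(125), np.uint8(122)), (np.uint8(136), np.uint8(136), np.uint8(134)), (np.uint8(121), np.uint8(113), np.uint8(110)), (np.uint8(103), np.uint8(58), np.uint8(34)), (np.uint8(112), np.uint8(59), np.uint8(36)), (np.uint8(112), np.uint8(60), np.uint8(36)), (np.uint8(111), np.uint8(60), np.uint8(37)), (np.uint8(115), np.uint8(63), np.uint8(39)), (np.uint8(116), np.uint8(61), np.uint8(36)), (np.uint8(102), np.uint8(55), np.uint8(36)), (np.uint8(55), np.uint8(38), np.uint8(32)), (np.uint8(30), np.uint8(30), np.uint8(30)), (np.uint8(32), np.uint8(33), np.uint8(32)), (np.uint8(33), np.uint8(33), np.uint8(32))]
350
```

Emit:
play_rows(deltas=[{"travel":[-0.0005,0,-0.0001],"roll":0,"gripper":-0.6},{"travel":[-0.0005,0,-0.0001],"roll":0,"gripper":-0.6},{"travel":[-0.0005,0,-0.0001],"roll":0,"gripper":-0.6},{"travel":[0,0,0],"roll":0,"gripper":-0.6},{"travel":[0,0,0],"roll":0,"gripper":-0.6},{"travel":[0,0,0],"roll":0,"gripper":-0.6},{"travel":[0,0,0],"roll":0,"gripper":-0.6},{"travel":[0,0,0],"roll":0,"gripper":-0.6},{"travel":[0,0,0],"roll":0,"gripper":-0.6},{"travel":[0,0,0],"roll":0,"gripper":-0.6}])

```text
clock: 21.3
tcp_pos: [0.6138, -0.0475, 0.0806]
eef_rot: [0.0, 0.998, -0.055, 0.002]
wrist_force: [9.9, -0.4, 0.1]
grip_width: 0.023
grip_force: 30.3
```

```bash
python3 look.py w7
python3 - <<'E'
import pickle,numpy as np
from m3 import *
o,c=pickle.load(open("w7.pkl","rb"));P=campose(c,o)
for u in (302,322,349): print(u,[tuple(int(q) for q in c["pixels"][v,u]) for v in range(298,320)])
# lid window edge / rib: blue-edge columns in w6 vs w7 
o6,c6=pickle.load(open("w6.pkl","rb"));P6=campose(c6,o6)
for oo,cc,PP in((o6,c6,P6),(o,c,P)):
    g=cc["pixels"][150:240,310:325].astype(float).mean(1)[:,0]; d=np.diff(g);i=np.argsort(-abs(d))[:6];print([(int(k)+150,round(float(d[k])),case(onz(cc,PP,(317,k+150.5+.5),.07))[0]) for k in sorted(i)])
E
```

```text
21.35 tcp case [13.5 -0.2 80.6] [ 9.3 -1.3  0.2] 0.022563663031330707
302 [(48, 100, 115), (45, 95, 110), (45, 93, 108), (39, 87, 102), (51, 77, 87), (84, 78, 76), (80, 77, 76), (90, 88, 87), (95, 94, 91), (102, 100, 98), (93, 91, 89), (67, 65, 63), (66, 65, 64), (107, 106, 104), (144, 142, 141), (142, 142, 141), (143, 141, 142), (142, 142, 141), (141, 139, 140), (142, 141, 141), (142, 142, 142), (142, 141, 140)]
322 [(47, 100, 115), (45, 97, 113), (46, 95, 111), (43, 90, 105), (52, 74, 80), (82, 78, 76), (88, 85, 83), (89, 88, 87), (96, 94, 92), (103, 101, 100), (89, 88, 86), (55, 54, 55), (74, 72, 71), (118, 116, 114), (144, 141, 139), (144, 141, 139), (144, 142, 139), (142, 139, 137), (141, 139, 136), (142, 139, 137), (141, 139, 136), (141, 139, 136)]
349 [(47, 101, 117), (46, 98, 114), (44, 96, 112), (41, 87, 101), (36, 46, 48), (45, 42, 41), (52, 50, 49), (73, 72, 70), (70, 70, 67), (78, 76, 76), (103, 102, 99), (124, 124, 121), (135, 134, 132), (128, 122, 118), (112, 77, 59), (111, 58, 34), (112, 60, 38), (110, 58, 35), (112, 60, 37), (113, 60, 35), (103, 57, 38), (55, 38, 31)]
[(153, -40, np.float64(65.9)), (161, -21, np.float64(62.3)), (174, 16, np.float64(56.4)), (175, 15, np.float64(55.9)), (201, -37, np.float64(43.5)), (212, 16, np.float64(38.1))]
[(155, -38, np.float64(64.1)), (160, -22, np.float64(61.8)), (172, 13, np.float64(56.3)), (173, 16, np.float64(55.8)), (200, -13, np.float64(43.0)), (210, 24, np.float64(38.0))]
```

The bar is tucked under the lip (occluded by it at rows 310–312) and is pressing the post lightly. I'll release, rise, shut the fingers and move toward the lever.

Emit:
play_rows(deltas=[{"travel":[0,0,0],"roll":0,"gripper":0},{"travel":[0,0,0],"roll":0,"gripper":0},{"travel":[0,0,0],"roll":0,"gripper":0},{"travel":[0,0,-0.01],"roll":0,"gripper":0},{"travel":[0,0,-0.03],"roll":0,"gripper":0},{"travel":[0,0,-0.04],"roll":0,"gripper":0},{"travel":[0,0,-0.04],"roll":0,"gripper":-1},{"travel":[0,0,0],"roll":0,"gripper":-1},{"travel":[0,0,0],"roll":0,"gripper":-1},{"travel":[0,0,0],"roll":0,"gripper":-1}])

```text
clock: 22.45
tcp_pos: [0.6117, -0.0471, 0.1989]
eef_rot: [-0.0, 0.998, -0.055, -0.001]
wrist_force: [-0.2, -0.0, -0.6]
grip_width: 0.0004
grip_force: 0.0
```

```bash
python3 look.py w8
cat > lev.py <<'E'
from m3 import *
def red(c):
    b,g,r=[c["pixels"][...,i].astype(int) for i in range(3)]
    return (r>110)&(g<60)&(b<60)
S=env.read_camera("side");PS=campose(S);m=red(S);vv,uu=np.nonzero(m);k=(uu>280)&(uu<370)&(vv>160)&(vv<235)&~((uu>336)&(vv>192))
vv,uu=vv[k],uu[k];print("side red",len(uu),uu.min(),uu.max(),vv.min(),vv.max(),uu.mean(),vv.mean())
for a in np.arange(0,1.7,.1):
    pts=np.array([world([*( -70-r*np.cos(a)+n*np.sin(a),y,80+r*np.sin(a)+n*np.cos(a))]) for r in(25,60) for n in(3,11) for y in(-11,11)])
    q=proj(S,PS,pts);print(round(a,1),q.min(0).round(1),q.max(0).round(1)) if 1 else 0
E
python3 lev.py
python3 - <<'E'
from m3 import *
o,c=pickle.load(open("w8.pkl","rb"));P=campose(c,o);im=c["pixels"].astype(int)
y=(im[...,2]>100)&(im[...,1]>80)&(im[...,0]<70)&(abs(im[...,2]-im[...,1])<50);v,u=np.nonzero(y);k=(v<330)&(abs(u-320)<60);v,u=v[k],u[k];print("bead",len(u),np.median(u),v.min(),v.max())
for x,z in((11,92),(12,94),(13,94),(14,95)): print(x,z,proj(c,P,world([x,0,z]))[0])
for u in (300,310,322,330,340,347): print(u,[(vv,tuple(int(q) for q in im[vv,u])) for vv in range(int(v.max())-2,int(v.max())+14)])
E
```

```text
22.5 tcp case [ 11.5   0.  198.7] [ 0.7  0.3 -0.4] -0.00010446741741618712
side red 5 334 337 192 194 335.6 192.8
0.0 [335.5 203.6] [348.6 212.2]
0.1 [335.2 202.8] [348.4 210.6]
0.2 [334.9 202.1] [348.1 208.9]
0.3 [334.4 201.4] [347.7 207.2]
0.4 [333.9 200.1] [347.2 206. ]
0.5 [333.4 198.4] [346.5 205.3]
0.6 [332.8 196.8] [345.6 204.7]
0.7 [332.2 195.3] [344.6 204. ]
0.8 [331.5 193.8] [343.5 203.4]
0.9 [330.8 192.5] [342.2 202.8]
1.0 [330.1 191.3] [340.9 202.3]
1.1 [329.4 190.2] [339.4 201.8]
1.2 [328.6 189.3] [337.9 201.4]
1.3 [327.9 188.5] [336.4 201. ]
1.4 [327.2 187.9] [334.8 200.7]
1.5 [326.5 187.4] [333.2 200.5]
1.6 [325.7 187.2] [331.5 200.3]
bead 447 323.0 190 204
11 92 [323.62159644 196.3245392 ]
12 94 [323.62284801 195.90372523]
13 94 [323.61848265 194.62378548]
14 95 [323.61690208 193.76091931]
300 [(202, (106, 59, 37)), (203, (106, 58, 36)), (204, (105, 56, 35)), (205, (104, 55, 33)), (206, (105, 58, 36)), (207, (106, 58, 37)), (208, (106, 58, 37)), (209, (105, 57, 36)), (210, (106, 58, 37)), (211, (109, 58, 35)), (212, (82, 63, 54)), (213, (99, 96, 94)), (214, (117, 114,
[... 1221 characters left out ...]
 40)), (204, (156, 79, 39)), (205, (136, 74, 43)), (206, (122, 80, 58)), (207, (124, 84, 61)), (208, (124, 122, 120)), (209, (110, 109, 108)), (210, (109, 109, 108)), (211, (114, 111, 110)), (212, (114, 112, 109)), (213, (116, 112, 110)), (214, (116, 113, 110)), (215, (116, 113, 110)), (216, (131, 128, 125)), (217, (124, 123, 121))]
347 [(202, (152, 84, 47)), (203, (151, 83, 47)), (204, (151, 81, 44)), (205, (150, 79, 45)), (206, (150, 80, 44)), (207, (151, 82, 47)), (208, (151, 82, 47)), (209, (151, 82, 48)), (210, (151, 81, 46)), (211, (155, 82, 44)), (212, (94, 79, 75)), (213, (104, 103, 102)), (214, (124, 121, 118)), (215, (138, 136, 133)), (216, (140, 136, 133)), (217, (139, 135, 133))]
```

Run:
```python
from m3 import *
print(ik(11.5,93.5,(1.1,-.25)))
P=lambda a,r=52:np.array([-70-r*np.cos(a)+11*np.sin(a)+11,80+r*np.sin(a)+11*np.cos(a)])
A=np.arange(1.3,-.001,-.05);p0=None
for a in A:
    p=P(a);print(round(a,2),p.round(1),(p-p0).round(1) if p0 is not None else "");p0=p
```

```text
[ 1.03021293 -0.25671932]
1.3 [-62.3 133. ] 
1.25 [-65.  132.8] [-2.6 -0.2]
1.2 [-67.6 132.5] [-2.6 -0.4]
1.15 [-70.2 132. ] [-2.6 -0.5]
1.1 [-72.8 131.3] [-2.6 -0.6]
1.05 [-75.3 130.6] [-2.5 -0.8]
1.0 [-77.8 129.7] [-2.5 -0.9]
0.95 [-80.3 128.7] [-2.5 -1. ]
0.9 [-82.7 127.6] [-2.4 -1.1]
0.85 [-85.1 126.3] [-2.3 -1.2]
0.8 [-87.3 125. ] [-2.3 -1.4]
0.75 [-89.5 123.5] [-2.2 -1.5]
0.7 [-91.7 121.9] [-2.1 -1.6]
0.65 [-93.7 120.2] [-2.1 -1.7]
0.6 [-95.7 118.4] [-2.  -1.8]
0.55 [-97.6 116.6] [-1.9 -1.9]
0.5 [-99.4 114.6] [-1.8 -2. ]
0.45 [-101.   112.5] [-1.7 -2.1]
0.4 [-102.6  110.4] [-1.6 -2.1]
0.35 [-104.1  108.2] [-1.5 -2.2]
0.3 [-105.4  105.9] [-1.4 -2.3]
0.25 [-106.7  103.5] [-1.2 -2.4]
0.2 [-107.8  101.1] [-1.1 -2.4]
0.15 [-108.8   98.6] [-1.  -2.5]
0.1 [-109.6   96.1] [-0.9 -2.5]
0.05 [-110.4   93.6] [-0.7 -2.6]
-0.0 [-111.   91.] [-0.6 -2.6]
```

Emit:
play_rows(deltas=[{"travel":[-0.035,0,0],"roll":0,"gripper":-1},{"travel":[-0.0375,0,0],"roll":0,"gripper":-1},{"travel":[0,0,0.02],"roll":0,"gripper":-1},{"travel":[0,0,0.03],"roll":0,"gripper":-1},{"travel":[0,0,0.0145],"roll":0,"gripper":-1},{"travel":[0,0,0],"roll":0,"gripper":-1},{"travel":[-0.001,0,0],"roll":0,"gripper":-1},{"travel":[-0.001,0,0],"roll":0,"gripper":-1},{"travel":[0,0,0],"roll":0,"gripper":-1},{"travel":[0,0,0],"roll":0,"gripper":-1}])

```text
clock: 23.75
tcp_pos: [0.5385, -0.0391, 0.136]
eef_rot: [0.0, 0.998, -0.055, 0.001]
wrist_force: [-0.7, -0.8, -0.7]
grip_width: 0.0
grip_force: 0.0
```

Emit:
play_rows(deltas=[{"travel":[-0.0026,0,0.0015],"roll":0,"gripper":-1},{"travel":[-0.0026,0,0.0015],"roll":0,"gripper":-1},{"travel":[-0.0026,0,0.0015],"roll":0,"gripper":-1},{"travel":[-0.0026,0,0.001],"roll":0,"gripper":-1},{"travel":[-0.0025,0,0.0008],"roll":0,"gripper":-1},{"travel":[-0.0025,0,0.0009],"roll":0,"gripper":-1},{"travel":[-0.0025,0,0.001],"roll":0,"gripper":-1},{"travel":[-0.0024,0,0.0011],"roll":0,"gripper":-1},{"travel":[0,0,0],"roll":0,"gripper":-1},{"travel":[0,0,0],"roll":0,"gripper":-1}])

```text
clock: 24.75
tcp_pos: [0.5185, -0.037, 0.127]
eef_rot: [0.0, 0.998, -0.055, 0.001]
wrist_force: [3.1, 0.1, 7.6]
grip_width: -0.0
grip_force: 3.2
```

```bash
python3 look.py w9; python3 lev.py | head -1
python3 - <<'E'
from m3 import *
o,c=pickle.load(open("w9.pkl","rb"));P=campose(c,o);im=c["pixels"].astype(int)
y=(im[...,2]>90)&(im[...,1]>70)&(im[...,0]<75)&(abs(im[...,2]-im[...,1])<50);v,u=np.nonzero(y);k=(abs(u-320)<70);v,u=v[k],u[k];print("bead",len(u),np.median(u),v.min(),v.max(),v.mean())
for x,z in((11.5,93.5),(11,100),(10,110)): print(x,z,proj(c,P,world([x,0,z]))[0])
E
```

```text
24.8 tcp case [-82.3   0.2 127. ] [ 2.7 -0.3  8.3] 0.00024086023582567677
bead 1342 323.0 50 260 63.05141579731744
11.5 93.5 [323.62624695  55.43835875]
11 100 [323.67131704  55.63116849]
10 110 [323.74953394  56.53516293]Traceback (most recent call last):
  File "lev.py", line 6, in <module>
    vv,uu=vv[k],uu[k];print("side red",len(uu),uu.min(),uu.max(),vv.min(),vv.max(),uu.mean(),vv.mean())
                                               ~~~~~~^^
    return umr_minimum(a, axis, None, out, keepdims, initial, where)
ValueError: zero-size array to reduction operation minimum which has no identity
```

```bash
cat > chk.py <<'E'
from m3 import *
for n in ("scene","side"):
    c=env.read_camera(n);P=campose(c);im=c["pixels"].astype(int)
    y=(im[...,2]>120)&(im[...,1]>100)&(im[...,0]<70)&(abs(im[...,2]-im[...,1])<70)
    t=proj(c,P,world([11,0,98]))[0];v,u=np.nonzero(y);k=(abs(u-t[0])<18)&(abs(v-t[1])<18);print(n,k.sum(),u[k].mean() if k.any() else 0,v[k].mean() if k.any() else 0)
    for b in [(11.5,93.5),(10,100),(9,106)]: print(b,proj(c,P,world([b[0],0,b[1]]))[0].round(1))
    r=(im[...,2]>100)&(im[...,1]<60)&(im[...,0]<60);v,u=np.nonzero(r);t=proj(c,P,world([-90,0,100]))[0];k=(abs(u-t[0])<16)&(abs(v-t[1])<16);print("red",k.sum(),u[k].mean() if k.any() else 0,v[k].mean() if k.any() else 0)
    for a in (0,.5,.9): print(a,proj(c,P,world(xz(hend(a,11))))[0].round(1))
E
python3 chk.py
```

```text
scene 22 307.40909090909093 206.54545454545453
(11.5, 93.5) [309.1 208.4]
(10, 100) [308.8 206.3]
(9, 106) [308.5 204.5]
red 84 291.51190476190476 186.97619047619048
0 [285.3 179.8]
0.5 [286.7 174.8]
0.9 [289.4 174.1]
side 11 310.27272727272725 194.36363636363637
(11.5, 93.5) [309.5 194.7]
(10, 100) [309.9 193.1]
(9, 106) [310.1 191.7]
red 12 334.3333333333333 198.33333333333334
0 [346.9 208.5]
0.5 [343.7 200. ]
0.9 [338.8 194. ]
```

Emit:
play_rows(deltas=[{"travel":[-0.0023,0,0.0013],"roll":0,"gripper":-1},{"travel":[-0.0023,0,0.0014],"roll":0,"gripper":-1},{"travel":[-0.0022,0,0.0015],"roll":0,"gripper":-1},{"travel":[-0.0021,0,0.0016],"roll":0,"gripper":-1},{"travel":[-0.0021,0,0.0017],"roll":0,"gripper":-1},{"travel":[-0.002,0,0.0018],"roll":0,"gripper":-1},{"travel":[-0.0019,0,0.0019],"roll":0,"gripper":-1},{"travel":[-0.0018,0,0.002],"roll":0,"gripper":-1},{"travel":[0,0,0],"roll":0,"gripper":-1},{"travel":[0,0,0],"roll":0,"gripper":-1}])

```text
clock: 26.15
tcp_pos: [0.5012, -0.0352, 0.1134]
eef_rot: [0.0, 0.998, -0.055, -0.0]
wrist_force: [-0.2, -0.3, 7.2]
grip_width: -0.0002
grip_force: 2.9
```

```bash
python3 look.py w10; python3 chk.py
```

```text
26.2 tcp case [-99.8   0.2 113.4] [-0.4 -1.1  6.8] 1.5822333722602103e-05
scene 22 306.40909090909093 204.54545454545453
(11.5, 93.5) [309.1 208.4]
(10, 100) [308.8 206.3]
(9, 106) [308.5 204.5]
red 89 290.1011235955056 186.1573033707865
0 [285.3 179.8]
0.5 [286.7 174.8]
0.9 [289.4 174.1]
side 12 311.8333333333333 194.0
(11.5, 93.5) [309.5 194.7]
(10, 100) [309.9 193.1]
(9, 106) [310.1 191.7]
red 34 338.11764705882354 201.88235294117646
0 [346.9 208.5]
0.5 [343.7 200. ]
0.9 [338.8 194. ]
```

Emit:
play_rows(deltas=[{"travel":[-0.0017,0,0.0021],"roll":0,"gripper":-1},{"travel":[-0.0016,0,0.0021],"roll":0,"gripper":-1},{"travel":[-0.0015,0,0.0022],"roll":0,"gripper":-1},{"travel":[-0.0014,0,0.0023],"roll":0,"gripper":-1},{"travel":[-0.0006,0,0.0012],"roll":0,"gripper":-1},{"travel":[-0.0006,0,0.0012],"roll":0,"gripper":-1},{"travel":[-0.0006,0,0.0012],"roll":0,"gripper":-1},{"travel":[-0.0005,0,0.0012],"roll":0,"gripper":-1},{"travel":[-0.0005,0,0.0012],"roll":0,"gripper":-1},{"travel":[-0.0005,0,0.0012],"roll":0,"gripper":-1}])

```text
clock: 27.4
tcp_pos: [0.492, -0.0339, 0.0968]
eef_rot: [-0.0, 0.998, -0.055, -0.0]
wrist_force: [-0.6, -0.5, 0.3]
grip_width: -0.0001
grip_force: 0.0
```

Emit:
play_rows(deltas=[{"travel":[-0.0005,0,0.0012],"roll":0,"gripper":-1},{"travel":[-0.0004,0,0.0012],"roll":0,"gripper":-1},{"travel":[-0.0004,0,0.0012],"roll":0,"gripper":-1},{"travel":[-0.0004,0,0.0012],"roll":0,"gripper":-1},{"travel":[-0.0003,0,0.0012],"roll":0,"gripper":-1},{"travel":[-0.0003,0,0.0012],"roll":0,"gripper":-1},{"travel":[0,0,0.001],"roll":0,"gripper":-1},{"travel":[0,0,0],"roll":0,"gripper":-1},{"travel":[0,0,0],"roll":0,"gripper":-1},{"travel":[0,0,0],"roll":0,"gripper":-1}])

```text
clock: 28.4
tcp_pos: [0.4901, -0.0338, 0.0908]
eef_rot: [0.0, 0.998, -0.055, 0.001]
wrist_force: [-8.4, 1.3, 21.2]
grip_width: 0.0003
grip_force: 10.7
```

```bash
python3 look.py w11; python3 chk.py
```

```text
28.45 tcp case [-110.9    0.4   90.8] [-7.7  0.9 20.4] -0.00010240895571476132
scene 25 305.56 203.04
(11.5, 93.5) [309.1 208.4]
(10, 100) [308.8 206.3]
(9, 106) [308.5 204.5]
red 53 288.9811320754717 187.9811320754717
0 [285.3 179.8]
0.5 [286.7 174.8]
0.9 [289.4 174.1]
side 11 312.8181818181818 193.63636363636363
(11.5, 93.5) [309.5 194.7]
(10, 100) [309.9 193.1]
(9, 106) [310.1 191.7]
red 46 339.2173913043478 207.0
0 [346.9 208.5]
0.5 [343.7 200. ]
0.9 [338.8 194. ]
```

Emit:
play_rows(deltas=[{"travel":[0,0,-0.004],"roll":0,"gripper":-1},{"travel":[0,0,-0.02],"roll":0,"gripper":-1},{"travel":[0,0,-0.04],"roll":0,"gripper":-1},{"travel":[0,0,-0.04],"roll":0,"gripper":-1},{"travel":[0,0,-0.04],"roll":0,"gripper":-1},{"travel":[0,0,0],"roll":0,"gripper":-1},{"travel":[0,0,0],"roll":0,"gripper":-1},{"travel":[0,0,0],"roll":0,"gripper":-1},{"travel":[0,0,0],"roll":0,"gripper":-1},{"travel":[0,0,0],"roll":0,"gripper":-1}])

```text
clock: 29.65
tcp_pos: [0.4895, -0.0337, 0.232]
eef_rot: [-0.0, 0.998, -0.055, -0.001]
wrist_force: [-0.5, 1.0, 0.5]
grip_width: 0.0
grip_force: 0.0
```

```bash
python3 look.py w12
python3 - <<'E'
from m3 import *
c=env.read_camera("side");P=campose(c);im=c["pixels"].astype(int)
r=(im[...,2]>90)&(im[...,1]<65)&(im[...,0]<65);v,u=np.nonzero(r);k=(u>325)&(u<352)&(v>185)&(v<216);print(k.sum(),u[k].min(),u[k].max(),v[k].min(),v[k].max(),u[k].mean(),v[k].mean())
for a in (0,.1,.2,.3,.9):
    q=proj(c,P,np.array([world([-70-r*np.cos(a)+11*np.sin(a),y,80+r*np.sin(a)+11*np.cos(a)]) for r in(25,60) for y in(-11,11)]));print(a,q.min(0).round(1),q.max(0).round(1))
def br(a,K=0):
    H=hinge(a);e=np.arcsin((79-H[1])/78);return bead(a,e),bar(a,e)
print(br(0)); print(proj(c,P,world(xz(br(0)[0]))))
y=(im[...,2]>120)&(im[...,1]>100)&(im[...,0]<70);v,u=np.nonzero(y);k=(u>300)&(u<325)&(v>180)&(v<205);print("bead",k.sum(),u[k].mean(),v[k].mean())
E
```

```text
29.7 tcp case [-111.4    0.4  232.2] [-0.6 -0.5 -0.2] 9.388553866511929e-05
66 332 348 203 210 339.5151515151515 206.87878787878788
0 [335.5 203.6] [348.6 210.1]
0.1 [335.2 202.8] [348.3 208.4]
0.2 [334.9 202.1] [347.8 206.7]
0.3 [334.4 201.4] [347.2 204.9]
0.9 [330.8 192.5] [340.6 200.9]
(array([  1.37245051, 101.71235002]), array([-13.59916118,  79.        ]))
[[312.05567924 193.4597552 ]]
bead 12 312.8333333333333 193.75
```

```bash
python3 -c "
from plant import env
print(env.hand_in())"
```

```text
the job is handed in; nothing more can be done
None
```

I closed the chamber and handed the job in at about 30 s. The lid was pushed onto the seal with about 9 N. The final camera check shows the loop hooked on the keeper and the lever lying flat with the robot clear, and nothing else on the bench was touched.

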